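# Put away the washed changeover parts

## Task

Put the washed changeover parts away: stand the two filling nozzles tip up in the plain two-bay tray, one in each bay; slip the two spacer sleeves over the pegs of the other tray, one on each peg and standing flat on the tray floor; and seat the cam on the flatted shaft of its stand, all the way down, with its nose over the nose of the stand. They may be done in any order. Leave the jar and the hand stamp where they stand.

Things in the scene. Friction and masses are not known exactly. Their poses are not given: they have to be found in the camera images.
- nozzle_a: filling nozzle, plain stainless steel, standing tip up on the surface: round flange 44 mm across and 8 mm thick at the foot, straight round neck 26 mm across from 8 to 56 mm height, then tapering to 16 mm at the tip; 74 mm tall, about 0.16 kg. The two nozzles are alike and interchangeable. Origin: centre of the underside; z up along the axis
- nozzle_b: filling nozzle, plain stainless steel, standing tip up on the surface: round flange 44 mm across and 8 mm thick at the foot, straight round neck 26 mm across from 8 to 56 mm height, then tapering to 16 mm at the tip; 74 mm tall, about 0.16 kg. The two nozzles are alike and interchangeable. Origin: centre of the underside; z up along the axis
- sleeve_a: spacer sleeve, white plastic tube standing on end: 46 mm outside, 30 mm bore right through, 50 mm tall, about 0.07 kg. The two sleeves are alike and interchangeable. Origin: centre of the lower end, on the axis; z up along the axis
- sleeve_b: spacer sleeve, white plastic tube standing on end: 46 mm outside, 30 mm bore right through, 50 mm tall, about 0.07 kg. The two sleeves are alike and interchangeable. Origin: centre of the lower end, on the axis; z up along the axis
- cam: aluminium cam lying flat, hub up, 0.18 kg: flange 10 mm thick, a 60 mm disc with a rounded nose 20 mm wide reaching 50 mm from the axis along +x; round hub 40 mm across from 10 to 38 mm height. D-shaped bore right through: 24 mm across, flat 7 mm from the axis on the +x (nose) side. Origin: bore axis at the underside; x to the nose, z up
- nozzle_tray: fixed blue plastic tray without pegs, 85 mm (x) by 165 mm (y), walls 5 mm thick and 22 mm high, floor 5 mm thick; one 22 mm high wall across the middle parts it into two bays, each 75 mm square, centred at y = +40 and -40 mm. Origin: centre of the underside; z up
- peg_tray: fixed blue plastic tray of the same size and shape as the nozzle tray (85 by 165 mm, walls 22 mm high, floor 5 mm, bays centred at y = +40 and -40 mm) but with an upright steel peg in the centre of each bay: 12 mm across, its top 21 mm above the tray's underside. Origin: centre of the underside; z up
- cam_stand: fixed black stand: base 20 mm high, same outline as the cam (60 mm disc, 20 mm wide nose to 50 mm along +x). Steel D shaft 20 mm across, flat 5.3 mm from the axis on the +x (nose) side, full section up to 46 mm above the surface, tapering to a 10 mm tip at 54 mm. Cam goes down onto the base (20 mm) only with noses matched to about 10 degrees. Origin: axis, underside; x to the nose, z up
- jar: bystander: closed yellow jar 60 mm across and 85 mm tall. Origin: centre of the underside; z up
- stamp: bystander: wooden hand stamp standing on its 40 mm round foot, 70 mm tall. Origin: centre of the underside; z up
Not all that is in view belongs to the job. Leave any blue, orange or turquoise look-alike of the cam alone.

How it is judged:
At the end, for the whole second after the job is handed in: nozzles upright (7 deg) on the nozzle tray floor, one per bay, within 20 mm of its centre; sleeves upright on the peg tray floor, one per peg, within 14 mm; cam level on the stand base (height 17 to 23.5 mm, 5 mm from the axis), noses matched; all at rest (x of nozzle_a in the frame of nozzle_tray between -0.02 and 0.02 m and z of nozzle_a in the frame of nozzle_tray between 0.001 and 0.009 m and angle between each of nozzle_a, nozzle_b, sleeve_a, sleeve_b's own z axis and vertical below 0.12 rad and linear speed of each of nozzle_a, nozzle_b, sleeve_a, sleeve_b, cam below 0.02 m/s and x of nozzle_b in the frame of nozzle_tray between -0.02 and 0.02 m and z of nozzle_b in the frame of nozzle_tray between 0.001 and 0.009 m and x of sleeve_a in the frame of peg_tray between -0.014 and 0.014 m and z of sleeve_a in the frame of peg_tray between 0.001 and 0.009 m and x of sleeve_b in the frame of peg_tray between -0.014 and 0.014 m and z of sleeve_b in the frame of peg_tray between 0.001 and 0.009 m and ((y of nozzle_a in the frame of nozzle_tray between 0.02 and 0.06 m and y of nozzle_b in the frame of nozzle_tray between -0.06 and -0.02 m) or (y of nozzle_b in the frame of nozzle_tray between 0.02 and 0.06 m and y of nozzle_a in the frame of nozzle_tray between -0.06 and -0.02 m)) and ((y of sleeve_a in the frame of peg_tray between 0.026 and 0.054 m and y of sleeve_b in the frame of peg_tray between -0.054 and -0.026 m) or (y of sleeve_b in the frame of peg_tray between 0.026 and 0.054 m and y of sleeve_a in the frame of peg_tray between -0.054 and -0.026 m)) and horizontal distance between cam and cam_stand below 0.005 m and z of cam in the frame of cam_stand between 0.017 and 0.0235 m and angle between the x axis of cam and the x axis of cam_stand, either way round below 0.5 rad and angle between cam's own z axis and vertical below 0.1 rad); the robot touches nothing.
It fails at once if the jar is moved more than 30 mm or tipped (distance of jar from where it was at the start of the episode above 0.03 m or angle between jar's own z axis and vertical above 0.5 rad).
It fails at once if the stamp is moved more than 30 mm or tipped (distance of stamp from where it was at the start of the episode above 0.03 m or angle between stamp's own z axis and vertical above 0.5 rad).
It also fails if it takes over 131 s, if anything falls off the work surface, if the arm or the gripper's body presses on something with over 40 N, if the wrist force passes 120 N, or if a joint passes its speed limit or range.

## Robot

A 7-joint arm with a two-finger parallel gripper is mounted at the origin on the work surface. World frame = base frame: x ahead of the robot, y to its left, z up, the work surface at z = 0. Lengths are in m, angles in rad, forces in N, time in s.
With the tool pointing down it reaches from about 0.4 to 0.85 m from the base axis. Payload 4.5 kg.
Tool frame: the origin (TCP) lies at the very end of the fingers, on their centre line; the grasp point (between the pads) lies 19 mm behind it (grip_point_offset is the distance from the TCP to the grasp point, in m); z points along the fingers, y is the line along which they close (so a half turn about z gives the same grasp; the last joint's range is limited). The gripper opens to 88 mm and grips with 3 to 60 N. Pads are 18 mm wide; open, the fingers measure 123 mm over their backs; the gripper's body (75 mm by 187 mm) begins 45 mm behind the grasp point.
Start: joints at [1.241, 0.689, -0.195, 1.565, 0.157, 0.902, -0.215], TCP at [0.222, -0.584, 0.239] pointing down, gripper open.
Joint ranges: [-3.01, 3.01], [-0.46, 2.08], [-1.47, 1.51], [0.13, 2.56], [-1, 4.14], [0.04, 2.09], [-2.66, 2.66]. Speed limits (rad/s): [2.57, 2.57, 3.14, 3.14, 3.14, 3.14, 3.14].

## Interface

Orientations are given as a unit quaternion [x, y, z, w].
In Python, from plant import get_state, snapshot, camera_params, finish_job, grip_point_offset gives the robot as it stands.
- The arm moves only by the shell command python3 -m handwheel 'ROWS' [FORCE]. ROWS is a JSON list of rows, 1 to 10 of them, each of 7 numbers: the opening from 0.0 (shut) to 1.0 (fully open), then dx, dy, dz in m, then a rotation vector rx, ry, rz in rad; each row is the pose to reach, as a shift and turn from the pose commanded when the command began, along the tool's axes at that moment; what a row does not reach only later rows make up. A row lasts 1/10 s, in which the tool goes at most 0.05 m and 0.15 rad, less where a joint would pass 70% of its speed; a pose out of reach is approached as far as the arm can. The fingers move at their own pace and stop on an object; FORCE is the grip in N (left out, the last holds). Time passes only in rows, so rows that do not move let the fingers close. It prints the time, the measured TCP pose, the force, the opening and the grip force at its end.
- get_state(): the state, without advancing time (a new reading comes with each control period).
- snapshot(name): name is "scene" or "side" or "wrist"; returns (picture, depth): 420x560x3 uint8, red, green, blue; 420x560 float32, m along the optical axis (not along the pixel's ray), 0 where there is no reading.
- camera_params(name): a dict with "fx", "fy", "cx", "cy" (pixels), "rvec" (rotation vector, rad) and "tvec" (3), from world to camera coordinates, as OpenCV has them. Camera axes: x right, y down, z forward; pixel columns grow to the right and rows downward; lengths in m; the calibration is good to about 2 mm. The wrist camera is an equidistant fisheye: a pixel r from the principal point sees the ray r / f radians off the axis. A picture is of the moment at which its call begins: read the wrist's pose just before it. camera_params takes no time and is no camera call; for the wrist camera it gives the pose at the moment of the call.
- finish_job(): hands the job in; it is judged then, once.
The state is a dict: "clock": time; "q": joint angles; "qd": joint speeds; "joint_torque": joint torques, N m; "tool_pos": TCP position; "eef_rot": TCP orientation; "contact_force": force on the tool from outside, world axes, zero at the start; "moment": the same for the moment, N m; "opening": opening from 0.0 (shut) to 1.0 (fully open); "finger_force": force on a finger pad.
Only numpy, scipy, OpenCV 4.12 (cv2) and the standard library are available. Lean on these libraries where they do the work, as an engineer would, in place of code of your own. Each camera call takes 0.05 s, during which the arm holds its last target. There are 200 camera calls.

## Working session

There is one attempt and no reset: what is moved stays moved. The work goes in short steps, Python scripts to look and compute and a shell command to move; the robot and the scene stay as the last step left them, time stands still between calls to the robot, and variables do not carry over. Pictures are saved under pics/ and viewed, at most 14 in all, crops included, and the job is handed in when it is done.

```bash
mkdir -p pics; ls
cat > h.py <<'E'
import numpy as np, cv2, json
from scipy.spatial.transform import Rotation as R
from plant import get_state, snapshot, camera_params, finish_job, grip_point_offset
def save(n,im): cv2.imwrite('pics/'+n,cv2.cvtColor(im,cv2.COLOR_RGB2BGR))
E
python3 - <<'E'
from h import *
s=get_state(); print({k:np.round(v,3).tolist() for k,v in s.items()}, grip_point_offset)
for n in("scene","side","wrist"):
    im,d=snapshot(n); p=camera_params(n); save(n+'0.png',im); np.savez('pics/'+n+'0.npz',im=im,d=d,p=json.dumps({k:np.array(v).tolist() for k,v in p.items()}))
    print(n,p)
E
```

```text
pics
{'clock': 0.0, 'q': [1.241, 0.69, -0.195, 1.566, 0.157, 0.902, -0.215], 'qd': [-0.001, -0.0, -0.001, 0.0, -0.001, 0.001, -0.001], 'joint_torque': [0.001, -52.756, -1.266, -15.343, -0.053, 0.007, 0.0], 'tool_pos': [0.222, -0.584, 0.238], 'eef_rot': [0.983, 0.181, -0.0, -0.001], 'contact_force': [1.289, 0.534, -0.576], 'moment': [0.015, -0.039, -0.01], 'finger_force': 0.0, 'opening': 1.0} 0.0187
scene {'fx': 435.9199709510843, 'fy': 435.9199709510843, 'cx': 281.53216110280044, 'cy': 214.94128327916823, 'rvec': array([ 2.0145821 ,  1.15148452, -0.52977976]), 'tvec': array([-0.26865618, -0.2704729 ,  1.23498288])}
side {'fx': 466.5160518492119, 'fy': 466.5160518492119, 'cx': 276.7080307483976, 'cy': 203.7608252633645, 'rvec': array([ 2.38650815, -0.18667373,  0.07224833]), 'tvec': array([-0.55334448,  0.10645919,  1.11337694])}
wrist {'fx': 325.19226210127806, 'fy': 325.19226210127806, 'cx': 282.57989657031953, 'cy': 214.25087976901312, 'rvec': array([-2.3543889 ,  1.62186587,  0.2701086 ]), 'tvec': array([-0.62439655, -0.04504509,  0.39048948])}
```

View pics/scene0.png

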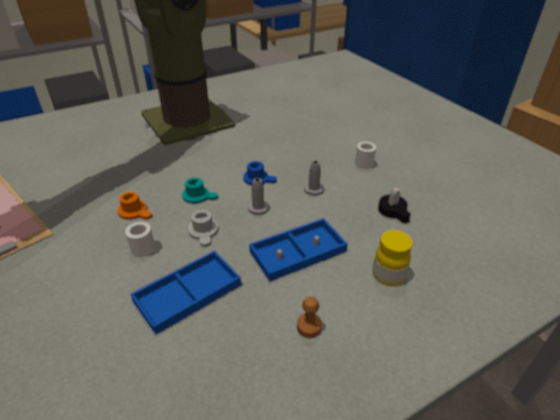

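View pics/side0.png

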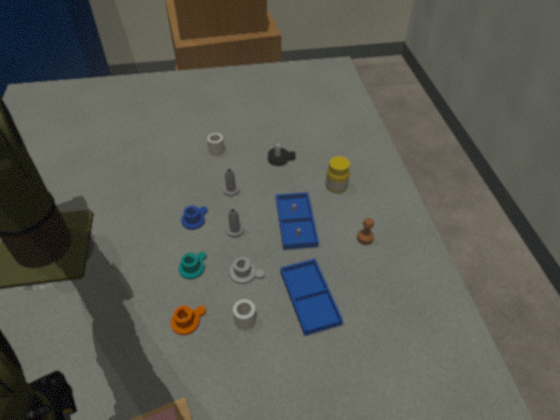

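The scene view shows the plain aluminium cam at (203,222), and its look-alikes in orange (130,205), turquoise (195,190) and blue (256,173). Only the grey one fits the description. The nozzles are at (258,195) and (315,178), and the sleeves at (140,238) and (366,154). The peg tray is at (298,248), the plain tray at (187,290), the stand at (393,205), the jar at (393,258) and the stamp at (310,316).

The side view agrees: cam at (242,270) with its nose to the right, stand at (278,155) with its nose to the right.

Next I'll take positions from depth, casting rays in both views.

```bash
cat >> h.py <<'E'
def cloud(n,im,d,p):
    Rm=R.from_rotvec(p['rvec']).as_matrix(); v,u=np.nonzero(d>0); z=d[v,u]
    if n=='wrist':
        x=(u-p['cx'])/p['fx'];y=(v-p['cy'])/p['fy'];r=np.hypot(x,y)+1e-9;k=np.tan(r)/r
        c=np.c_[x*k*z,y*k*z,z]
    else: c=np.c_[(u-p['cx'])/p['fx']*z,(v-p['cy'])/p['fy']*z,z]
    return (c-np.array(p['tvec']))@Rm, im[v,u], u, v
def circ(P):
    A=np.c_[2*P,np.ones(len(P))];s=np.linalg.lstsq(A,(P**2).sum(1),rcond=None)[0];return s[:2],np.sqrt(s[2]+s[:2]@s[:2])
E
python3 - <<'E'
from h import *
S={}
for n in("scene","side"):
    f=np.load(f'pics/{n}0.npz'); im,d,p=f['im'],f['d'],json.loads(str(f['p']))
    P,c,u,v=cloud(n,im,d,p); S[n]=(P,c,u,v)
    m=(P[:,0]>.25)&(P[:,0]<1)&(abs(P[:,1])<.6)
    t=m&(abs(P[:,2])<.01); print(n,'table z med/std',np.median(P[t,2]),P[t,2].std())
    k=np.zeros(d.shape,np.uint8); mm=m&(P[:,2]>.006)&(P[:,2]<.12); k[v[mm],u[mm]]=255
    N,L,st,ce=cv2.connectedComponentsWithStats(k)
    for i in range(1,N):
        if st[i,4]<60: continue
        q=L[v,u]==i; Q=P[q]; h=np.percentile(Q[:,2],97); top=Q[Q[:,2]>h-.006]
        print(ce[i].round(),st[i,4],'c',np.median(c[q],0),'xy',Q[:,:2].mean(0).round(3),'ext',np.ptp(Q[:,:2],0).round(3),'h',h.round(3),'top',top[:,:2].mean(0).round(4),((top[:,:2].max(0)+top[:,:2].min(0))/2).round(4))
E
python3 - <<'E'
import cv2
a=cv2.imread('pics/scene0.png')[165:275,95:275]; cv2.imwrite('pics/crop1.png',cv2.resize(a,None,fx=4,fy=4,interpolation=cv2.INTER_CUBIC))
E
```

```text
scene table z med/std 0.0005202818652107942 0.0016917269024550017
[365. 154.] 451 c [105.  98.  90.] xy [0.437 0.284] ext [0.047 0.046] h 0.051 top [0.4325 0.2892] [0.4312 0.2897]
[257. 185.] 915 c [63. 65. 81.] xy [0.412 0.005] ext [0.149 0.109] h 0.073 top [ 0.4572 -0.0183] [ 0.4566 -0.0175]
[314. 178.] 421 c [78. 74. 71.] xy [0.464 0.119] ext [0.045 0.044] h 0.074 top [0.4598 0.1221] [0.4576 0.1229]
[196. 190.] 571 c [  4. 102.  94.] xy [ 0.356 -0.114] ext [0.066 0.071] h 0.039 top [ 0.3483 -0.1149] [ 0.3463 -0.115 ]
[394. 205.] 685 c [23. 22. 22.] xy [0.612 0.221] ext [0.082 0.062] h 0.052 top [0.6019 0.2247] [0.5999 0.2258]
[132. 205.] 647 c [150.  74.   0.] xy [ 0.339 -0.248] ext [0.068 0.06 ] h 0.039 top [ 0.3306 -0.2494] [ 0.3284 -0.2486]
[202. 225.] 708 c [126.  123.  116.5] xy [ 0.471 -0.148] ext [0.072 0.059] h 0.039 top [ 0.4625 -0.1451] [ 0.4608 -0.1447]
[299. 247.] 2121 c [ 18.  57. 107.] xy [ 0.61  -0.012] ext [0.095 0.169] h 0.023 top [ 0.6105 -0.0142] [ 0.6078 -0.0132]
[140. 238.] 772 c [100.  94.  86.] xy [ 0.46  -0.266] ext [0.047 0.046] h 0.051 top [ 0.4546 -0.265
[... 1490 characters left out ...]
314 c [98. 71. 45.] xy [ 0.758 -0.097] ext [0.039 0.038] h 0.071 top [ 0.7607 -0.0929] [ 0.761  -0.0926]
[191. 264.] 580 c [ 23. 100.  93.] xy [ 0.347 -0.117] ext [0.063 0.073] h 0.04 top [ 0.3443 -0.1148] [ 0.3443 -0.1141]
[244. 270.] 593 c [118. 118. 112.] xy [ 0.462 -0.152] ext [0.077 0.05 ] h 0.041 top [ 0.4586 -0.1455] [ 0.4582 -0.1445]
[310. 296.] 1675 c [ 33.  69. 119.] xy [ 0.597 -0.233] ext [0.107 0.175] h 0.024 top [ 0.5964 -0.2355] [ 0.596  -0.2314]
[244. 314.] 559 c [97. 94. 87.] xy [ 0.45  -0.268] ext [0.045 0.047] h 0.052 top [ 0.4502 -0.265 ] [ 0.4497 -0.2643]
[186. 318.] 711 c [146.  75.   0.] xy [ 0.331 -0.252] ext [0.074 0.063] h 0.04 top [ 0.3267 -0.2498] [ 0.3264 -0.2492]
```

View pics/crop1.png

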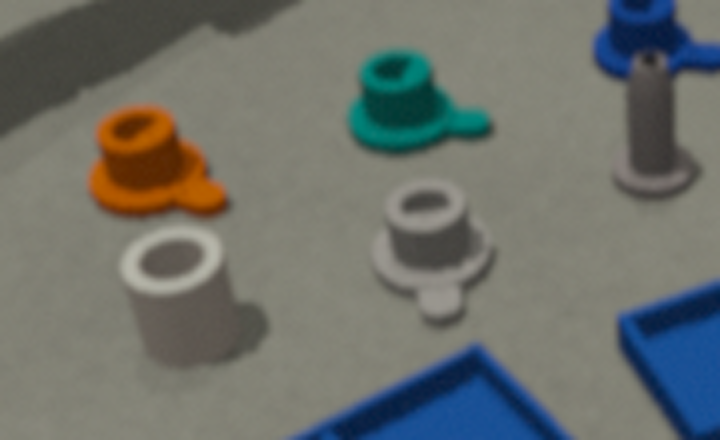

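The crop confirms it: the grey cam is at crop (428,250), a plain aluminium D-bore with its nose toward the camera. Next come the yaws of the cam, stand and trays.

```bash
cat >> h.py <<'E'
def go(x,y,z,yaw=None):
    s=get_state(); Rt=R.from_quat(s['eef_rot']); M=Rt.as_matrix()
    psi=np.arctan2(M[1,0],M[0,0])
    if yaw is None: yaw=psi
    yaw=psi+(yaw-psi+np.pi)%(2*np.pi)-np.pi
    T=R.from_matrix([[np.cos(yaw),np.sin(yaw),0],[np.sin(yaw),-np.cos(yaw),0],[0,0,-1]])
    d=M.T@(np.array([x,y,z])-s['tool_pos']); rv=(Rt.inv()*T).as_rotvec()
    print('t',round(s['clock'],1),'yaw',psi.round(3),'move',d.round(4).tolist(),'rot',rv.round(3).tolist(),'rows',max(np.linalg.norm(d)/.05,np.linalg.norm(rv)/.15).round(1))
E
python3 - <<'E'
from h import *
for n in("scene","side"):
    f=np.load(f'pics/{n}0.npz'); P,c,u,v=cloud(n,f['im'],f['d'],json.loads(str(f['p'])))
    def near(x,y,r,lo,hi): return P[(np.hypot(P[:,0]-x,P[:,1]-y)<r)&(P[:,2]>lo)&(P[:,2]<hi)]
    for nm,x,y,lo,hi,hub in(("cam",.4605,-.145,.005,.015,.038),("stand",.599,.225,.012,.026,.052)):
        Q=near(x,y,.062,lo,hi)[:,:2]; r=np.hypot(*(Q-[x,y]).T); a=Q[r>.036]-[x,y]
        w=a[np.linalg.norm(a,axis=1)<.055]; m=w.mean(0); print(n,nm,len(w),'yaw',np.arctan2(m[1],m[0]).round(3),np.linalg.norm(w,axis=1).max().round(3))
    for nm,x,y in(("peg",.607,-.0135),("noz",.598,-.232)):
        Q=near(x,y,.11,.018,.030); k=cv2.minAreaRect(Q[:,:2].astype(np.float32)); print(n,nm,np.round(k[0],4),np.round(k[1],4),k[2])
E
```

```text
scene cam 58 yaw -0.288 0.05
scene stand 70 yaw -0.029 0.052
scene peg [ 0.6078 -0.013 ] [0.1664 0.0886] 86.85343933105469
scene noz [ 0.5985 -0.2307] [0.0875 0.1649] 8.43101692199707
side cam 37 yaw -0.318 0.054
side stand 31 yaw -0.029 0.049
side peg [ 0.6058 -0.0121] [0.1717 0.0858] 87.19396209716797
side noz [ 0.5957 -0.23  ] [0.0858 0.1675] 8.705554962158203
```

```bash
python3 -c "
from h import *
go(.4605,-.145,.2,0)"
```

```text
t 0.1 yaw 0.364 move [0.3788, -0.3251, 0.0385] rot [-0.001, 0.0, 0.364] rows 10.0
```

```bash
python3 -m handwheel '[[1,0.379,-0.325,0.0385,0,0,0.364],[1,0.379,-0.325,0.0385,0,0,0.364],[1,0.379,-0.325,0.0385,0,0,0.364],[1,0.379,-0.325,0.0385,0,0,0.364],[1,0.379,-0.325,0.0385,0,0,0.364],[1,0.379,-0.325,0.0385,0,0,0.364],[1,0.379,-0.325,0.0385,0,0,0.364],[1,0.379,-0.325,0.0385,0,0,0.364],[1,0.379,-0.325,0.0385,0,0,0.364],[1,0.379,-0.325,0.0385,0,0,0.364]]' 20
python3 - <<'E'
from h import *
go(.4605,-.145,.2,0); print(get_state()['q'])
im,d=snapshot('wrist');p=camera_params('wrist'); save('w1.png',im); np.savez('pics/w1.npz',im=im,d=d)
P,c,u,v=cloud('wrist',im,d,p)
print('campos',-R.from_rotvec(p['rvec']).as_matrix().T@p['tvec'])
t=(abs(P[:,2])<.01)&(P[:,0]>.3)&(abs(P[:,1])<.4); print(t.sum(),np.median(P[t,2]),P[t,2].std())
def near(x,y,r,lo,hi): return P[(np.hypot(P[:,0]-x,P[:,1]-y)<r)&(P[:,2]>lo)&(P[:,2]<hi)]
for nm,x,y,h in(("cam",.4605,-.145,.038),("sl",.4525,-.265,.05),("noz",.4545,-.018,.074)):
    Q=near(x,y,.035,h-.006,h+.006)[:,:2]; print(nm,len(Q),Q.mean(0),(Q.max(0)+Q.min(0))/2,np.ptp(Q,0))
E
```

```text
clock: 1.15
tool_pos: [0.4613, -0.1443, 0.2001]
eef_rot: [1.0, -0.0, 0.0, 0.0]
contact_force: [0.8, -1.0, -0.7]
opening: 0.997
finger_force: 0.0
t 1.1 yaw -0.0 move [-0.0008, 0.0007, 0.0001] rot [0.0, -0.0, -0.0] rows 0.0
[ 0.21307606  0.56854842 -0.00841135  2.03119743  0.00903755  0.54185265
 -1.37279545]
campos [ 0.54975628 -0.13355515  0.3454753 ]
129067 -0.00010678301237219784 0.0028027707337719165
cam 894 [ 0.4659011  -0.13318178] [ 0.46445952 -0.13283807] [0.03971102 0.03870009]
sl 844 [ 0.459605   -0.25292485] [ 0.45897352 -0.2532799 ] [0.04514064 0.04556035]
noz 286 [ 0.45805796 -0.0073415 ] [ 0.45694925 -0.00643225] [0.0180541  0.01838397]
```

View pics/w1.png

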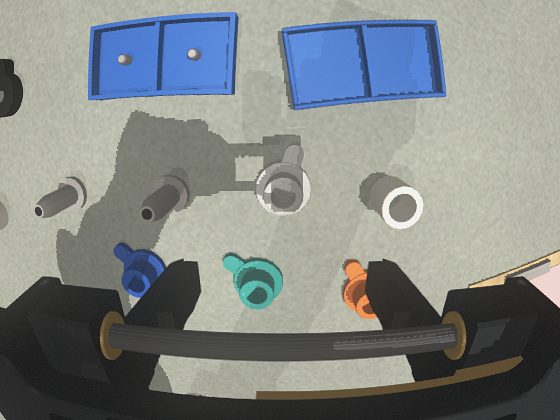

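The wrist view shows the cam at (284,188), midway between the finger tips at (197,265) and (370,262). So its y matches the TCP's -0.144, as the fixed cameras say. But the wrist cloud gives y -0.133, so I'll check the wrist calibration pose.

```bash
python3 - <<'E'
from h import *
for i in range(2):
    p=camera_params('wrist'); Rm=R.from_rotvec(p['rvec']).as_matrix(); s=get_state()
    M=R.from_quat(s['eef_rot']).as_matrix(); c=-Rm.T@p['tvec']
    print('cam in tool',M.T@(c-s['tool_pos']),'axes\n',(Rm@M).round(3)); snapshot('wrist')
E
python3 -m handwheel '[[1,0,0,0,0,0,0],[1,0,0,0,0,0,0]]'
python3 - <<'E'
from h import *
p=camera_params('wrist'); Rm=R.from_rotvec(p['rvec']).as_matrix(); s=get_state()
M=R.from_quat(s['eef_rot']).as_matrix(); c=-Rm.T@p['tvec']
print('cam in tool',M.T@(c-s['tool_pos']),s['tool_pos'],s['q'])
E
```

```text
cam in tool [ 0.08377335  0.00024901 -0.14548875] axes
 [[ 0.     1.    -0.   ]
 [-0.946  0.    -0.323]
 [-0.323  0.     0.946]]
cam in tool [ 0.08378243  0.00023606 -0.14550048] axes
 [[ 0.     1.    -0.   ]
 [-0.946  0.    -0.323]
 [-0.323  0.     0.946]]
clock: 1.5
tool_pos: [0.4597, -0.148, 0.2003]
eef_rot: [1.0, -0.002, -0.0, 0.0]
contact_force: [0.1, -1.4, 0.1]
opening: 0.997
finger_force: 0.0
cam in tool [ 0.08379145  0.000241   -0.14547464] [ 0.45967904 -0.14796077  0.20030266] [ 0.21990211  0.56790004 -0.00734469  2.03180875  0.00969624  0.54237312
 -1.36874461]
```

The arm was still settling when that picture was taken. I'll retake it now that it is at rest.

```bash
cat >> h.py <<'E'
def wrist(name=None):
    p=camera_params('wrist'); s=get_state(); im,d=snapshot('wrist')
    if name: save(name,im)
    print('tcp',np.round(s['tool_pos'],4),'qd',abs(np.array(s['qd'])).max().round(3))
    return cloud('wrist',im,d,p)
def near(P,x,y,r,lo,hi): return P[(np.hypot(P[:,0]-x,P[:,1]-y)<r)&(P[:,2]>lo)&(P[:,2]<hi)]
def rep(P,items):
    for nm,x,y,h in items:
        Q=near(P,x,y,.04,h-.005,h+.006)[:,:2]
        if len(Q)<20: print(nm,'none');continue
        print(nm,len(Q),'mid',((Q.max(0)+Q.min(0))/2).round(4),'mean',Q.mean(0).round(4),'ext',np.ptp(Q,0).round(4))
E
python3 - <<'E'
from h import *
P,c,u,v=wrist()
np.save('pics/w2.npy',P)
rep(P,(("cam",.4605,-.145,.038),("sl",.4525,-.265,.05),("noz",.4545,-.018,.074),("noz2",.4575,.122,.074)))
Q=near(P,.459,-.145,.035,.034,.044)[:,:2]; cc=(Q.max(0)+Q.min(0))/2
F=near(P,*cc,.06,.005,.015)[:,:2]-cc; r=np.hypot(*F.T); w=F[r>.036]; m=w.mean(0); print('cam yaw',np.arctan2(m[1],m[0]),len(w),r.max())
for nm,x,y in(("peg",.607,-.0135),("noz",.598,-.232)):
    Q=near(P,x,y,.11,.018,.030); k=cv2.minAreaRect(Q[:,:2].astype(np.float32)); print(nm,np.round(k[0],4),np.round(k[1],4),k[2])
go(*cc,.1,0)
E
```

```text
tcp [ 0.4597 -0.148   0.2003] qd 0.014
cam 887 mid [ 0.4588 -0.1449] mean [ 0.4599 -0.1451] ext [0.0389 0.0397]
sl 893 mid [ 0.4515 -0.2642] mean [ 0.4523 -0.2635] ext [0.0454 0.0448]
noz 250 mid [ 0.4534 -0.0175] mean [ 0.4539 -0.0184] ext [0.0167 0.0173]
noz2 154 mid [0.4565 0.1221] mean [0.4569 0.1211] ext [0.016  0.0184]
cam yaw -0.29246460170450017 219 0.04970780572257841
peg [ 0.6065 -0.0134] [0.1664 0.086 ] 87.13896179199219
noz [ 0.5967 -0.2311] [0.0857 0.1656] 8.46001148223877
t 1.6 yaw -0.004 move [-0.0009, -0.0033, 0.1003] rot [0.001, 0.0, -0.004] rows 2.0
```

```bash
python3 -m handwheel '[[0.75,0,0,0.05,0,0,0],[0.75,0,0,0.1,0,0,0],[0.75,0,0,0.14,0,0,0],[0.75,0,0,0.14,0,0,0],[0.75,0,0,0.14,0,0,0],[0.75,0,0,0.14,0,0,0]]'
python3 -c "
from h import *
go(.459,-.145,.014,0)"
```

```text
clock: 2.15
tool_pos: [0.4617, -0.1472, 0.0624]
eef_rot: [1.0, -0.001, 0.002, 0.001]
contact_force: [0.1, 0.6, -0.0]
opening: 0.751
finger_force: 0.0
t 2.1 yaw -0.002 move [-0.0028, -0.0023, 0.0483] rot [0.001, -0.003, -0.002] rows 1.0
```

```bash
python3 -m handwheel '[[0.75,-0.002,-0.002,0.03,0,0,0],[0.75,-0.002,-0.002,0.047,0,0,0],[0.75,-0.002,-0.002,0.047,0,0,0],[0.75,-0.002,-0.002,0.047,0,0,0],[0,-0.002,-0.002,0.047,0,0,0],[0,-0.002,-0.002,0.047,0,0,0],[0,-0.002,-0.002,0.047,0,0,0],[0,-0.002,-0.002,0.047,0,0,0],[0,-0.002,-0.002,0.047,0,0,0]]' 25
```

```text
clock: 3.05
tool_pos: [0.4589, -0.1443, 0.0138]
eef_rot: [1.0, -0.0, 0.0, 0.0]
contact_force: [-0.4, 0.5, 7.0]
opening: 0.44
finger_force: 25.0
```

```bash
python3 -m handwheel '[[0,0,0,-0.05,0,0,0],[0,0,0,-0.1,0,0,0],[0,0,0,-0.15,0,0,0],[0,0.04,-0.04,-0.17,0,0,-0.1],[0,0.04,-0.09,-0.17,0,0,-0.2],[0,0.04,-0.14,-0.17,0,0,-0.263],[0,0.04,-0.19,-0.17,0,0,-0.263],[0,0.04,-0.24,-0.17,0,0,-0.263],[0,0.04,-0.29,-0.17,0,0,-0.263],[0,0.04,-0.33,-0.17,0,0,-0.263]]'
python3 -m handwheel '[[0,0,0,0,0,0,0],[0,0,0,0,0,0,0],[0,0,0,0,0,0,0],[0,0,0,0,0,0,0]]'
python3 - <<'E'
from h import *
P,c,u,v=wrist('w3.png'); np.save('pics/w3.npy',P)
Q=near(P,.597,.225,.04,.045,.06)[:,:2]; print('shaft',len(Q),Q.mean(0),(Q.max(0)+Q.min(0))/2,np.ptp(Q,0))
cc=(Q.max(0)+Q.min(0))/2
B=near(P,.597,.225,.065,.014,.026)[:,:2]; print('base',len(B),circ(B[np.hypot(*(B-cc).T)<.02]) if 0 else '',B.min(0),B.max(0))
F=B-cc; r=np.hypot(*F.T); w=F[r>.037]; m=w.mean(0); print('stand yaw',np.arctan2(m[1],m[0]),len(w),r.max())
rep(P,(("sl2",.430,.289,.05),("noz2",.4575,.122,.074)))
go(.597,.225,.16,.263)
E
```

```text
clock: 4.05
tool_pos: [0.4977, 0.1881, 0.183]
eef_rot: [0.991, 0.131, -0.001, 0.0]
contact_force: [0.6, -0.5, -1.0]
opening: 0.437
finger_force: 25.0
clock: 4.45
tool_pos: [0.4987, 0.1837, 0.1831]
eef_rot: [0.992, 0.13, -0.0, 0.001]
contact_force: [0.7, -0.2, -1.4]
opening: 0.441
finger_force: 25.0
tcp [0.4987 0.1837 0.1831] qd 0.006
shaft 345 [0.59749426 0.22722377] [0.5972198  0.22753095] [0.0151341  0.01990212]
base 3145  [0.56892846 0.19782491] [0.64890275 0.25734431]
stand yaw -0.049026415761486364 295 0.05175772541811862
sl2 895 mid [0.4292 0.2899] mean [0.4306 0.2894] ext [0.0455 0.0465]
noz2 none
t 4.5 yaw 0.26 move [0.1055, -0.0146, 0.0231] rot [0.001, 0.001, -0.003] rows 2.2
```

View pics/w3.png

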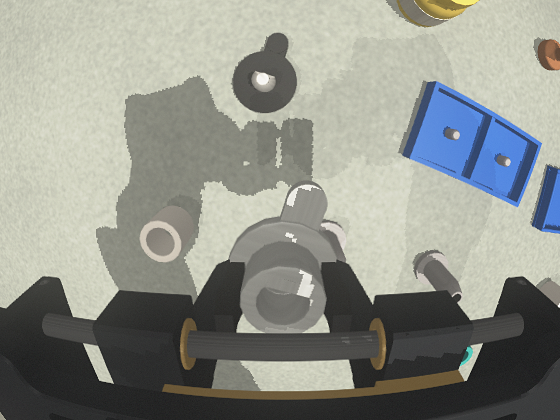

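The wrist view shows the stand at (265,82) with its nose up at (277,45), and the held cam hub at (283,290) with its nose at (304,200). Next I'll measure the held cam.

Run:
```python
from h import *
P=np.load('pics/w3.npy'); t=[.4987,.1837]
for lo,hi in((.15,.174),(.174,.184),(.184,.199),(.199,.212),(.212,.23)):
    Q=near(P,.51,.18,.07,lo,hi); print(lo,hi,len(Q),Q.min(0).round(3) if len(Q) else'',Q.max(0).round(3) if len(Q) else'')
H=near(P,*t,.028,.203,.212)[:,:2]; print('hub',len(H),(H.max(0)+H.min(0))/2,np.ptp(H,0))
F=near(P,*t,.06,.174,.184)[:,:2]; f=F-t; r=np.hypot(*f.T)
k=(r>.037)&(f[:,0]>.02); m=f[k].mean(0); print('nose yaw',np.arctan2(m[1],m[0]),k.sum(),r[k].max())
S=np.array([.5988,.2275]); B=near(P,*S,.065,.014,.026)[:,:2]-S; m=B[np.hypot(*B.T)>.037].mean(0); print('stand yaw',np.arctan2(m[1],m[0]))
```

```text
0.15 0.174 223 [0.5   0.16  0.168] [0.548 0.213 0.174]
0.174 0.184 4596 [0.485 0.159 0.174] [0.548 0.215 0.184]
0.184 0.199 2599 [0.485 0.154 0.184] [0.518 0.219 0.199]
0.199 0.212 5689 [0.479 0.152 0.199] [0.519 0.22  0.212]
0.212 0.23 2598 [0.484 0.151 0.212] [0.518 0.221 0.23 ]
hub 4375 [0.49889433 0.18578942] [0.03957313 0.05171817]
nose yaw -0.03800578592048069 942 0.04940654926492062
stand yaw -0.05002015967441207
```

```bash
python3 -m handwheel '[[0,0.05,-0.008,0,0,0,0],[0,0.08,-0.012,0,0,0,0],[0,0.108,-0.0165,0.05,0,0,0],[0,0.108,-0.0165,0.09,0,0,0],[0,0.108,-0.0165,0.09,0,0,0],[0,0.108,-0.0165,0.09,0,0,0],[0,0.108,-0.0165,0.09,0,0,0],[0,0.108,-0.0165,0.09,0,0,0]]'
python3 - <<'E'
from h import *
go(.599,.227,.034,.26)
P,c,u,v=wrist('w4.png'); s=get_state()
z=s['tool_pos'][2]; F=near(P,*s['tool_pos'][:2],.06,z-.008,z)[:,:2]; print('cam fl',len(F),F.min(0),F.max(0))
E
```

```text
clock: 5.3
tool_pos: [0.6001, 0.23, 0.0962]
eef_rot: [0.991, 0.131, 0.002, -0.001]
contact_force: [-0.8, -0.0, -1.5]
opening: 0.438
finger_force: 25.0
t 5.3 yaw 0.262 move [-0.0021, 0.0026, 0.0622] rot [-0.0, -0.005, 0.002] rows 1.2
tcp [0.6001 0.23   0.0962] qd 0.007
cam fl 4387 [0.58662946 0.20498011] [0.64956826 0.25957939]
```

```bash
python3 -m handwheel '[[0,-0.001,0.0023,0.02,0,0,0],[0,-0.001,0.0023,0.03,0,0,0],[0,-0.001,0.0023,0.04,0,0,0],[0,-0.001,0.0023,0.045,0,0,0],[0,-0.001,0.0023,0.05,0,0,0],[0,-0.001,0.0023,0.05,0,0,0]]'
```

```text
clock: 5.95
tool_pos: [0.5982, 0.2274, 0.0428]
eef_rot: [0.991, 0.131, -0.0, 0.0]
contact_force: [0.3, -0.3, -2.2]
opening: 0.439
finger_force: 25.0
```

```bash
python3 -m handwheel '[[0,0,0,0.005,0,0,0],[0,0,0,0.0085,0,0,0],[0,0,0,0.0085,0,0,0],[0.6,0,0,0.0085,0,0,0],[0.7,0,0,0.0085,0,0,0],[0.7,0,0,0.0085,0,0,0],[0.7,0,0,-0.02,0,0,0],[0.7,0,0,-0.06,0,0,0],[0.7,0,0,-0.09,0,0,0],[0.7,0,0,-0.09,0,0,0]]'
python3 - <<'E'
from h import *
go(.4565,.122,.12,0)
P,c,u,v=wrist('w5.png')
Q=near(P,.599,.2275,.03,.05,.066); print('hub top z',np.median(Q[:,2]),len(Q))
F=near(P,.599,.2275,.06,.024,.036)[:,:2]; print(F.min(0),F.max(0),len(F))
E
```

```text
clock: 6.95
tool_pos: [0.6015, 0.2284, 0.1381]
eef_rot: [0.991, 0.131, 0.004, -0.001]
contact_force: [0.8, -0.0, -0.1]
opening: 0.699
finger_force: 0.0
t 7.0 yaw 0.262 move [-0.1678, 0.0652, 0.0165] rot [-0.002, -0.009, 0.263] rows 3.6
tcp [0.6015 0.2284 0.1381] qd 0.062
hub top z 0.05710324446863835 1811
[0.57159957 0.19707112] [0.64782611 0.25666834] 2189
```

```bash
python3 -m handwheel '[[0.7,-0.046,0.018,0,0,0,0.1],[0.7,-0.092,0.036,0,0,0,0.2],[0.7,-0.138,0.054,0,0,0,0.263],[0.7,-0.168,0.065,0,0,0,0.263],[0.7,-0.168,0.065,0.02,0,0,0.263],[0.7,-0.168,0.065,0.02,0,0,0.263],[0.7,-0.168,0.065,0.02,0,0,0.263],[0.7,-0.168,0.065,0.02,0,0,0.263],[0.7,-0.168,0.065,0.02,0,0,0.263]]'
python3 - <<'E'
from h import *
go(.4565,.122,.024,0)
P,c,u,v=wrist(); rep(P,(("noz2",.4575,.122,.074),))
E
```

```text
clock: 7.9
tool_pos: [0.4537, 0.1214, 0.1135]
eef_rot: [1.0, 0.0, 0.001, -0.0]
contact_force: [-0.7, -0.2, -0.3]
opening: 0.7
finger_force: 0.0
t 7.9 yaw 0.0 move [0.0027, -0.0005, 0.0895] rot [-0.0, -0.001, 0.0] rows 1.8
tcp [0.4537 0.1214 0.1135] qd 0.007
noz2 617 mid [0.4569 0.1234] mean [0.4575 0.1232] ext [0.0176 0.0177]
```

```bash
python3 -m handwheel '[[0.7,0.003,-0.001,0.04,0,0,0],[0.7,0.003,-0.001,0.075,0,0,0],[0.7,0.003,-0.001,0.0895,0,0,0],[0.7,0.003,-0.001,0.0895,0,0,0],[0.7,0.003,-0.001,0.0895,0,0,0],[0,0.003,-0.001,0.0895,0,0,0],[0,0.003,-0.001,0.0895,0,0,0],[0,0.003,-0.001,0.0895,0,0,0],[0,0.003,-0.001,0.0895,0,0,0],[0,0.003,-0.001,0.0895,0,0,0]]' 35
python3 -m handwheel '[[0,0,0,0,0,0,0],[0,0,0,-0.05,0,0,0],[0,0,0,-0.1,0,0,0],[0,0,0,-0.13,0,0,0],[0,0,0,-0.13,0,0,0]]'
python3 -c "
from h import *
go(.603,-.270,.15,.149)"
```

```text
clock: 8.95
tool_pos: [0.4562, 0.1221, 0.0241]
eef_rot: [1.0, -0.0, 0.0, -0.0]
contact_force: [0.2, 0.7, 3.6]
opening: 0.278
finger_force: 35.0
clock: 9.45
tool_pos: [0.4579, 0.1223, 0.1569]
eef_rot: [1.0, -0.0, 0.003, -0.001]
contact_force: [0.9, -0.0, -1.9]
opening: 0.286
finger_force: 35.0
t 9.4 yaw -0.001 move [0.1453, 0.3922, 0.0071] rot [-0.001, -0.007, -0.15] rows 8.4
```

```bash
python3 -m handwheel '[[0,0.018,0.046,0,0,0,0],[0,0.036,0.092,0,0,0,-0.05],[0,0.054,0.138,0,0,0,-0.1],[0,0.072,0.184,0,0,0,-0.15],[0,0.09,0.23,0,0,0,-0.15],[0,0.108,0.276,0,0,0,-0.15],[0,0.126,0.322,0,0,0,-0.15],[0,0.14,0.37,0,0,0,-0.15],[0,0.145,0.392,0,0,0,-0.15],[0,0.145,0.392,0,0,0,-0.15]]'
python3 -m handwheel '[[0,0,0,0.03,0,0,0],[0,0,0,0.05,0,0,0],[0,0,0,0.05,0,0,0],[0,0,0,0.05,0,0,0],[0,0,0,0.05,0,0,0]]'
python3 - <<'E'
from h import *
P,c,u,v=wrist('w6.png')
Q=near(P,.597,-.231,.11,.018,.030); k=cv2.minAreaRect(Q[:,:2].astype(np.float32)); print(np.round(k[0],4),np.round(k[1],4),k[2])
go(.603,-.2705,.030,.149)
E
```

```text
clock: 10.45
tool_pos: [0.5991, -0.276, 0.1512]
eef_rot: [0.997, 0.071, -0.001, 0.001]
contact_force: [-0.5, -0.1, -1.5]
opening: 0.281
finger_force: 35.0
clock: 10.95
tool_pos: [0.6016, -0.2696, 0.1045]
eef_rot: [0.997, 0.075, 0.001, 0.0]
contact_force: [0.2, 0.6, -1.6]
opening: 0.283
finger_force: 35.0
tcp [ 0.6016 -0.2696  0.1045] qd 0.011
[ 0.5969 -0.231 ] [0.0853 0.165 ] 8.43821907043457
t 11.0 yaw 0.15 move [0.0011, 0.0007, 0.0749] rot [0.001, -0.002, 0.001] rows 1.5
```

View pics/w6.png

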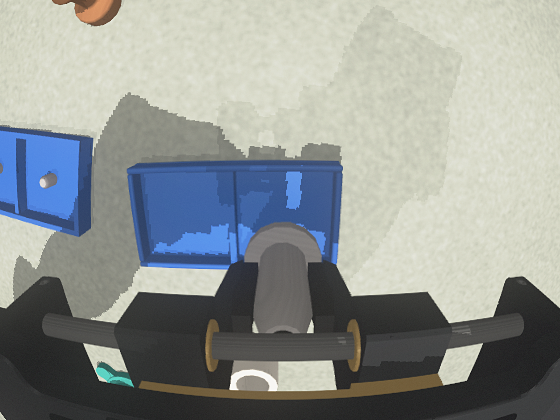

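The wrist view shows the nozzle held upright over the right bay (about (285,240)). I'll lower it.

```bash
python3 -m handwheel '[[0,0.001,0.001,0.03,0,0,0],[0,0.001,0.001,0.055,0,0,0],[0,0.001,0.001,0.07,0,0,0],[0,0.001,0.001,0.0745,0,0,0],[0,0.001,0.001,0.0745,0,0,0],[0,0.001,0.001,0.0745,0,0,0]]'
python3 -m handwheel '[[0.4,0,0,0,0,0,0],[0.6,0,0,0,0,0,0],[0.6,0,0,0,0,0,0],[0.6,0,0,-0.04,0,0,0],[0.6,0,0,-0.08,0,0,0],[0.6,0,0,-0.1,0,0,0],[0.6,0,0,-0.1,0,0,0]]'
python3 - <<'E'
from h import *
P,c,u,v=wrist(); rep(P,(("noz",.603,-.27,.079),))
go(.4535,-.018,.13,0)
E
```

```text
clock: 11.6
tool_pos: [0.603, -0.2713, 0.0304]
eef_rot: [0.997, 0.075, 0.001, 0.001]
contact_force: [0.2, -0.3, -2.3]
opening: 0.283
finger_force: 35.0
clock: 12.3
tool_pos: [0.6045, -0.272, 0.1331]
eef_rot: [0.997, 0.075, 0.003, 0.002]
contact_force: [1.3, 0.3, 0.4]
opening: 0.597
finger_force: 0.0
tcp [ 0.6045 -0.272   0.1331] qd 0.059
noz 538 mid [ 0.6034 -0.2714] mean [ 0.6042 -0.2713] ext [0.0173 0.0184]
t 12.3 yaw 0.15 move [-0.11, -0.2729, 0.0001] rot [0.002, -0.003, 0.15] rows 5.9
```

Nozzle 1 is placed. Now the second nozzle.

```bash
python3 -m handwheel '[[0.7,-0.018,-0.046,0,0,0,0.05],[0.7,-0.036,-0.09,0,0,0,0.1],[0.7,-0.054,-0.136,0,0,0,0.15],[0.7,-0.072,-0.182,0,0,0,0.15],[0.7,-0.09,-0.228,0,0,0,0.15],[0.7,-0.11,-0.273,0,0,0,0.15],[0.7,-0.11,-0.273,0.015,0,0,0.15],[0.7,-0.11,-0.273,0.015,0,0,0.15],[0.7,-0.11,-0.273,0.015,0,0,0.15],[0.7,-0.11,-0.273,0.015,0,0,0.15]]'
python3 - <<'E'
from h import *
P,c,u,v=wrist(); rep(P,(("noz",.4535,-.018,.074),)); go(.4535,-.018,.024,0)
E
```

```text
clock: 13.35
tool_pos: [0.453, -0.0187, 0.1142]
eef_rot: [1.0, -0.001, 0.0, 0.0]
contact_force: [0.2, -0.2, 0.6]
opening: 0.701
finger_force: 0.0
tcp [ 0.453  -0.0187  0.1142] qd 0.009
noz 613 mid [ 0.4534 -0.0168] mean [ 0.454  -0.0168] ext [0.0179 0.0179]
t 13.4 yaw -0.003 move [0.0003, -0.0008, 0.0903] rot [0.001, -0.001, -0.003] rows 1.8
```

```bash
python3 -m handwheel '[[0.7,0,-0.002,0.04,0,0,0],[0.7,0,-0.002,0.075,0,0,0],[0.7,0,-0.002,0.09,0,0,0],[0.7,0,-0.002,0.09,0,0,0],[0.7,0,-0.002,0.09,0,0,0],[0,0,-0.002,0.09,0,0,0],[0,0,-0.002,0.09,0,0,0],[0,0,-0.002,0.09,0,0,0],[0,0,-0.002,0.09,0,0,0],[0,0,-0.002,0.09,0,0,0]]' 35
python3 -m handwheel '[[0,0,0,0,0,0,0],[0,0,0,-0.05,0,0,0],[0,0,0,-0.1,0,0,0],[0,0,0,-0.13,0,0,0],[0,0,0,-0.13,0,0,0]]'
python3 -c "
from h import *
go(.591,-.1915,.11,.149)"
```

```text
clock: 14.4
tool_pos: [0.4533, -0.0166, 0.0244]
eef_rot: [1.0, -0.001, 0.001, 0.0]
contact_force: [0.2, -0.4, 4.0]
opening: 0.281
finger_force: 35.0
clock: 14.9
tool_pos: [0.455, -0.0156, 0.1582]
eef_rot: [1.0, -0.001, 0.004, -0.001]
contact_force: [0.3, 0.2, -3.2]
opening: 0.283
finger_force: 35.0
t 14.9 yaw -0.003 move [0.1361, 0.1756, 0.0489] rot [-0.001, -0.008, -0.152] rows 4.5
```

```bash
python3 -m handwheel '[[0,0.03,0.039,0,0,0,-0.05],[0,0.06,0.078,0,0,0,-0.1],[0,0.09,0.117,0,0,0,-0.15],[0,0.12,0.156,0,0,0,-0.15],[0,0.136,0.1755,0.01,0,0,-0.15],[0,0.136,0.1755,0.049,0,0,-0.15],[0,0.136,0.1755,0.049,0,0,-0.15],[0,0.136,0.1755,0.049,0,0,-0.15],[0,0.136,0.1755,0.049,0,0,-0.15],[0,0.136,0.1755,0.049,0,0,-0.15]]'
python3 -c "
from h import *
go(.591,-.1915,.030,.149)"
```

```text
clock: 15.9
tool_pos: [0.5893, -0.1903, 0.1069]
eef_rot: [0.997, 0.075, 0.001, 0.0]
contact_force: [0.1, 0.2, -1.3]
opening: 0.282
finger_force: 35.0
t 15.9 yaw 0.151 move [0.0013, 0.0014, 0.0769] rot [0.001, -0.002, 0.002] rows 1.5
```

```bash
python3 -m handwheel '[[0,0.001,0.001,0.03,0,0,0],[0,0.001,0.001,0.055,0,0,0],[0,0.001,0.001,0.07,0,0,0],[0,0.001,0.001,0.0762,0,0,0],[0,0.001,0.001,0.0762,0,0,0],[0,0.001,0.001,0.0762,0,0,0]]'
python3 -m handwheel '[[0.4,0,0,0,0,0,0],[0.6,0,0,0,0,0,0],[0.6,0,0,0,0,0,0],[0.6,0,0,-0.04,0,0,0],[0.6,0,0,-0.08,0,0,0],[0.6,0,0,-0.1,0,0,0],[0.6,0,0,-0.1,0,0,0],[0.6,0,0,-0.1,0,0,0]]'
python3 - <<'E'
from h import *
P,c,u,v=wrist(); rep(P,(("noz",.591,-.1915,.079),("noz1",.603,-.271,.079),("sl",.4517,-.2643,.05)))
go(.4517,-.2643,.12,0)
E
```

```text
clock: 16.5
tool_pos: [0.5906, -0.1917, 0.0302]
eef_rot: [0.997, 0.075, 0.001, 0.0]
contact_force: [0.7, 0.7, -0.9]
opening: 0.284
finger_force: 35.0
clock: 17.3
tool_pos: [0.5895, -0.1921, 0.1291]
eef_rot: [0.997, 0.075, 0.0, 0.0]
contact_force: [0.1, 0.4, -0.3]
opening: 0.604
finger_force: 0.0
tcp [ 0.5895 -0.1921  0.1291] qd 0.029
noz 555 mid [ 0.5907 -0.1921] mean [ 0.5912 -0.1918] ext [0.0176 0.0181]
noz1 492 mid [ 0.6036 -0.2705] mean [ 0.6042 -0.2699] ext [0.0179 0.0172]
sl 467 mid [ 0.4455 -0.2647] mean [ 0.4428 -0.2661] ext [0.0329 0.0445]
t 17.4 yaw 0.15 move [-0.1464, 0.051, 0.0085] rot [0.0, 0.002, 0.15] rows 3.1
```

```bash
python3 -m handwheel '[[0.85,-0.047,0.016,0,0,0,0.05],[0.85,-0.094,0.033,0,0,0,0.1],[0.85,-0.1464,0.051,0,0,0,0.15],[0.85,-0.1464,0.051,0.01,0,0,0.15],[0.85,-0.1464,0.051,0.025,0,0,0.15],[0.85,-0.1464,0.051,0.025,0,0,0.15],[0.85,-0.1464,0.051,0.025,0,0,0.15],[0.85,-0.1464,0.051,0.025,0,0,0.15]]'
python3 - <<'E'
from h import *
P,c,u,v=wrist(); rep(P,(("sl",.4517,-.2643,.05),)); go(.4517,-.2643,.021,0)
E
```

```text
clock: 18.15
tool_pos: [0.4533, -0.2635, 0.1041]
eef_rot: [1.0, 0.0, 0.0, -0.0]
contact_force: [-0.2, 0.0, 0.4]
opening: 0.849
finger_force: 0.0
tcp [ 0.4533 -0.2635  0.1041] qd 0.008
sl 1994 mid [ 0.4513 -0.2651] mean [ 0.4524 -0.265 ] ext [0.0447 0.0455]
t 18.2 yaw 0.001 move [-0.0016, 0.0008, 0.0833] rot [-0.0, -0.001, 0.001] rows 1.7
```

```bash
python3 -m handwheel '[[0.85,-0.0015,0.001,0.04,0,0,0],[0.85,-0.0015,0.001,0.07,0,0,0],[0.85,-0.0015,0.001,0.083,0,0,0],[0.85,-0.0015,0.001,0.083,0,0,0],[0.85,-0.0015,0.001,0.083,0,0,0],[0,-0.0015,0.001,0.083,0,0,0],[0,-0.0015,0.001,0.083,0,0,0],[0,-0.0015,0.001,0.083,0,0,0],[0,-0.0015,0.001,0.083,0,0,0],[0,-0.0015,0.001,0.083,0,0,0]]' 20
python3 -m handwheel '[[0,0,0,0,0,0,0],[0,0,0,-0.05,0,0,0],[0,0,0,-0.1,0,0,0],[0,0,0,-0.15,0,0,0],[0,0,0,-0.15,0,0,0]]'
python3 -c "
from h import *
go(.6045,-.0534,.17,-.05)"
```

```text
clock: 19.2
tool_pos: [0.4512, -0.2653, 0.0216]
eef_rot: [1.0, -0.0, 0.0, 0.0]
contact_force: [-1.1, 0.7, 4.2]
opening: 0.511
finger_force: 20.0
clock: 19.7
tool_pos: [0.4546, -0.2657, 0.1766]
eef_rot: [1.0, -0.0, 0.005, 0.002]
contact_force: [0.8, -0.7, -1.9]
opening: 0.514
finger_force: 20.0
t 19.7 yaw -0.001 move [0.1497, -0.2124, 0.0073] rot [0.003, -0.01, 0.049] rows 5.2
```

```bash
python3 -m handwheel '[[0,0.029,-0.041,0,0,0,0],[0,0.058,-0.082,0,0,0,0],[0,0.087,-0.123,0,0,0,0.05],[0,0.115,-0.164,0,0,0,0.05],[0,0.14,-0.2,0,0,0,0.05],[0,0.148,-0.2124,0,0,0,0.05],[0,0.148,-0.2124,0.03,0,0,0.05],[0,0.148,-0.2124,0.06,0,0,0.05],[0,0.148,-0.2124,0.06,0,0,0.05],[0,0.148,-0.2124,0.06,0,0,0.05]]'
python3 -m handwheel '[[0,0,0,0,0,0,0],[0,0,0,0,0,0,0]]'
python3 - <<'E'
from h import *
P,c,u,v=wrist('w7.png')
Q=near(P,.6065,-.0134,.11,.018,.030); k=cv2.minAreaRect(Q[:,:2].astype(np.float32)); print(np.round(k[0],4),np.round(k[1],4),k[2])
for y in(-.0534,.0266):
    Q=near(P,.6065,y,.02,.016,.026)[:,:2]; print('peg',len(Q),Q.mean(0) if len(Q) else '')
go(.6045,-.0534,.027,-.05)
E
```

```text
clock: 20.7
tool_pos: [0.5982, -0.0534, 0.1106]
eef_rot: [1.0, -0.025, -0.001, 0.0]
contact_force: [0.7, 0.6, -0.7]
opening: 0.515
finger_force: 20.0
clock: 20.9
tool_pos: [0.5999, -0.0529, 0.1125]
eef_rot: [1.0, -0.025, 0.001, -0.0]
contact_force: [0.2, 0.4, 0.0]
opening: 0.515
finger_force: 20.0
tcp [ 0.5999 -0.0529  0.1125] qd 0.004
[ 0.6064 -0.0136] [0.1663 0.086 ] 87.2509536743164
peg 175 [ 0.60511454 -0.05366141]
peg 165 [0.608928   0.02522015]
t 20.9 yaw -0.051 move [0.0045, 0.0003, 0.0854] rot [-0.0, -0.002, -0.001] rows 1.7
```

View pics/w7.png

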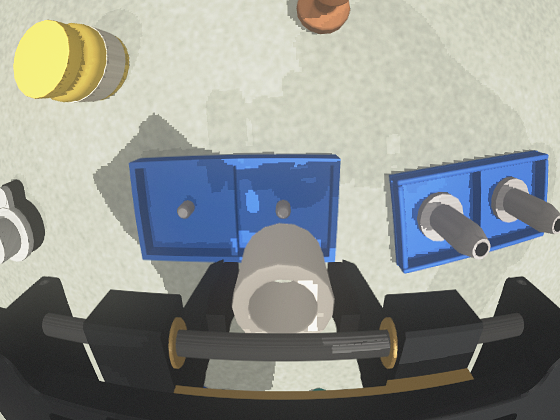

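The view shows the right peg at (283,208) ahead of the held sleeve, and both nozzles upright in their own bays. I'll lower the sleeve onto the peg.

```bash
python3 -m handwheel '[[0,0.0045,0.0005,0.03,0,0,0],[0,0.0045,0.0005,0.055,0,0,0],[0,0.0045,0.0005,0.075,0,0,0],[0,0.0045,0.0005,0.0845,0,0,0],[0,0.0045,0.0005,0.0845,0,0,0],[0,0.0045,0.0005,0.0845,0,0,0]]'
python3 -m handwheel '[[0.6,0,0,0,0,0,0],[0.68,0,0,0,0,0,0],[0.68,0,0,0,0,0,0],[0.68,0,0,-0.04,0,0,0],[0.68,0,0,-0.08,0,0,0],[0.68,0,0,-0.11,0,0,0],[0.68,0,0,-0.11,0,0,0],[0.68,0,0,-0.11,0,0,0]]'
python3 - <<'E'
from h import *
P,c,u,v=wrist(); rep(P,(("sl",.6045,-.0535,.055),)); go(.430,.2896,.14,0)
E
```

```text
clock: 21.55
tool_pos: [0.6042, -0.0533, 0.0274]
eef_rot: [1.0, -0.025, 0.001, -0.0]
contact_force: [-0.0, -0.1, -0.3]
opening: 0.513
finger_force: 20.0
clock: 22.35
tool_pos: [0.6036, -0.0537, 0.137]
eef_rot: [1.0, -0.025, 0.001, 0.0]
contact_force: [-0.3, -0.3, -1.8]
opening: 0.68
finger_force: 0.0
tcp [ 0.6036 -0.0537  0.137 ] qd 0.034
sl 1645 mid [ 0.6039 -0.0536] mean [ 0.6049 -0.0535] ext [0.0457 0.0457]
t 22.4 yaw -0.05 move [-0.1899, -0.3343, -0.0041] rot [0.001, 0.001, -0.05] rows 7.7
```

```bash
python3 -m handwheel '[[0.85,-0.024,-0.042,0,0,0,-0.05],[0.85,-0.048,-0.084,0,0,0,-0.05],[0.85,-0.072,-0.126,0,0,0,-0.05],[0.85,-0.096,-0.168,0,0,0,-0.05],[0.85,-0.12,-0.21,0,0,0,-0.05],[0.85,-0.144,-0.252,0,0,0,-0.05],[0.85,-0.168,-0.294,0,0,0,-0.05],[0.85,-0.19,-0.334,0,0,0,-0.05],[0.85,-0.19,-0.334,0.03,0,0,-0.05],[0.85,-0.19,-0.334,0.03,0,0,-0.05]]'
python3 -m handwheel '[[0.85,0,0,0,0,0,0],[0.85,0,0,0,0,0,0],[0.85,0,0,0,0,0,0]]'
python3 - <<'E'
from h import *
P,c,u,v=wrist(); rep(P,(("sl",.43,.2896,.05),)); go(.4295,.2896,.021,0)
E
```

```text
clock: 23.4
tool_pos: [0.4272, 0.2894, 0.1033]
eef_rot: [1.0, 0.002, -0.003, 0.003]
contact_force: [0.2, -0.8, 0.5]
opening: 0.845
finger_force: 0.0
clock: 23.7
tool_pos: [0.4315, 0.2885, 0.1071]
eef_rot: [1.0, -0.001, 0.0, -0.0]
contact_force: [0.2, 0.4, -0.1]
opening: 0.849
finger_force: 0.0
tcp [0.4315 0.2885 0.1071] qd 0.005
sl 1931 mid [0.4289 0.2899] mean [0.4302 0.2902] ext [0.0446 0.0453]
t 23.8 yaw -0.003 move [-0.002, -0.0009, 0.0861] rot [-0.0, -0.001, -0.003] rows 1.7
```

```bash
python3 -m handwheel '[[0.85,-0.002,-0.001,0.04,0,0,0],[0.85,-0.002,-0.001,0.072,0,0,0],[0.85,-0.002,-0.001,0.086,0,0,0],[0.85,-0.002,-0.001,0.086,0,0,0],[0.85,-0.002,-0.001,0.086,0,0,0],[0,-0.002,-0.001,0.086,0,0,0],[0,-0.002,-0.001,0.086,0,0,0],[0,-0.002,-0.001,0.086,0,0,0],[0,-0.002,-0.001,0.086,0,0,0],[0,-0.002,-0.001,0.086,0,0,0]]' 20
python3 -m handwheel '[[0,0,0,0,0,0,0],[0,0,0,-0.05,0,0,0],[0,0,0,-0.1,0,0,0],[0,0,0,-0.15,0,0,0],[0,0,0,-0.15,0,0,0]]'
python3 -c "
from h import *
go(.6085,.0265,.17,-.05)"
```

```text
clock: 24.75
tool_pos: [0.4288, 0.2908, 0.0211]
eef_rot: [1.0, -0.0, 0.0, -0.0]
contact_force: [-0.8, -0.7, 4.9]
opening: 0.521
finger_force: 20.0
clock: 25.25
tool_pos: [0.4313, 0.2931, 0.1761]
eef_rot: [1.0, -0.0, 0.004, -0.004]
contact_force: [1.1, 1.0, -0.9]
opening: 0.523
finger_force: 20.0
t 25.2 yaw -0.001 move [0.1774, 0.2665, 0.0057] rot [-0.007, -0.008, 0.049] rows 6.4
```

```bash
python3 -m handwheel '[[0,0.027,0.041,0,0,0,0],[0,0.054,0.082,0,0,0,0],[0,0.081,0.123,0,0,0,0.05],[0,0.108,0.164,0,0,0,0.05],[0,0.135,0.2,0,0,0,0.05],[0,0.16,0.235,0,0,0,0.05],[0,0.178,0.265,0,0,0,0.05],[0,0.178,0.265,0.03,0,0,0.05],[0,0.178,0.265,0.06,0,0,0.05],[0,0.178,0.265,0.06,0,0,0.05]]'
python3 -m handwheel '[[0,0,0,0,0,0,0],[0,0,0,0,0,0,0],[0,0,0,0,0,0,0]]'
python3 -c "
from h import *
go(.6085,.0263,.027,-.05)"
```

```text
clock: 26.25
tool_pos: [0.6026, 0.0247, 0.1061]
eef_rot: [1.0, -0.025, -0.005, 0.001]
contact_force: [-1.6, 0.4, -1.1]
opening: 0.521
finger_force: 20.0
clock: 26.55
tool_pos: [0.6073, 0.0261, 0.112]
eef_rot: [1.0, -0.025, 0.001, -0.0]
contact_force: [-0.4, -0.5, -0.3]
opening: 0.518
finger_force: 20.0
t 26.6 yaw -0.05 move [0.001, -0.0002, 0.085] rot [-0.0, -0.002, 0.0] rows 1.7
```

```bash
python3 -m handwheel '[[0,0.001,0,0.03,0,0,0],[0,0.001,0,0.055,0,0,0],[0,0.001,0,0.075,0,0,0],[0,0.001,0,0.0845,0,0,0],[0,0.001,0,0.0845,0,0,0],[0,0.001,0,0.0845,0,0,0]]'
python3 -m handwheel '[[0.6,0,0,0,0,0,0],[0.66,0,0,0,0,0,0],[0.66,0,0,0,0,0,0],[0.66,0,0,-0.04,0,0,0],[0.66,0,0,-0.08,0,0,0],[0.66,-0.05,0,-0.12,0,0,0],[0.66,-0.1,0,-0.15,0,0,0],[0.66,-0.15,0,-0.15,0,0,0],[0.66,-0.15,0,-0.15,0,0,0],[0.66,-0.15,0,-0.15,0,0,0]]'
python3 -m handwheel '[[0.66,0,0,0,0,0,0],[0.66,0,0,0,0,0,0],[0.66,0,0,0,0,0,0]]'
python3 - <<'E'
from h import *
P,c,u,v=wrist('w8.png')
rep(P,(("slA",.6045,-.0535,.055),("slB",.6085,.0265,.055),("n1",.603,-.271,.079),("n2",.591,-.1915,.079),("cam",.599,.2275,.058)))
F=near(P,.599,.2275,.06,.024,.036)[:,:2]; print('cam flange',F.min(0),F.max(0))
im,d=snapshot('scene'); p=camera_params('scene'); save('scene9.png',im)
P=cloud('scene',im,d,p)[0]
rep(P,(("slA",.6045,-.0535,.055),("slB",.6085,.0265,.055),("n1",.603,-.271,.079),("n2",.591,-.1915,.079),("cam",.599,.2275,.058),("jar",.738,.095,.085),("stamp",.763,-.093,.067)))
E
```

```text
clock: 27.15
tool_pos: [0.6082, 0.0258, 0.027]
eef_rot: [1.0, -0.025, 0.001, -0.0]
contact_force: [-0.5, 0.5, -0.8]
opening: 0.517
finger_force: 20.0
clock: 28.15
tool_pos: [0.4546, 0.0329, 0.1771]
eef_rot: [1.0, -0.024, -0.001, 0.001]
contact_force: [1.2, -0.0, 0.9]
opening: 0.663
finger_force: 0.0
clock: 28.45
tool_pos: [0.459, 0.0332, 0.1757]
eef_rot: [1.0, -0.025, 0.0, -0.0]
contact_force: [0.7, -0.4, -0.1]
opening: 0.661
finger_force: 0.0
tcp [0.459  0.0332 0.1757] qd 0.01
slA 1273 mid [ 0.6038 -0.0531] mean [ 0.6031 -0.0525] ext [0.0455 0.0453]
slB 1382 mid [0.6078 0.025 ] mean [0.6073 0.0255] ext [0.0453 0.0453]
n1 none
n2 241 mid [ 0.5896 -0.1907] mean [ 0.5895 -0.1896] ext [0.0171 0.018 ]
cam 874 mid [0.5976 0.2261] mean [0.5975 0.2249] ext [0.0399 0.0403]
cam flange [0.56760439 0.19599411] [0.64761718 0.25119839]
slA 263 mid [ 0.6057 -0.0536] mean [ 0.6073 -0.0547] ext [0.0451 0.045 ]
slB 255 mid [0.6102 0.0254] mean [0.6113 0.0246] ext [0.0455 0.046 ]
n1 103 mid [ 0.6059 -0.2718] mean [ 0.6071 -0.2718] ext [0.0172 0.0186]
n2 84 mid [ 0.5915 -0.192 ] mean [ 0.5938 -0.1922] ext [0.0177 0.0175]
cam 185 mid [0.599  0.2278] mean [0.601  0.2256] ext [0.0401 0.0413]
jar 584 mid [0.7392 0.0951] mean [0.7414 0.0939] ext [0.0535 0.0535]
stamp 177 mid [ 0.7653 -0.0927] mean [ 0.7661 -0.0936] ext [0.0213 0.0222]
```

View pics/w8.png

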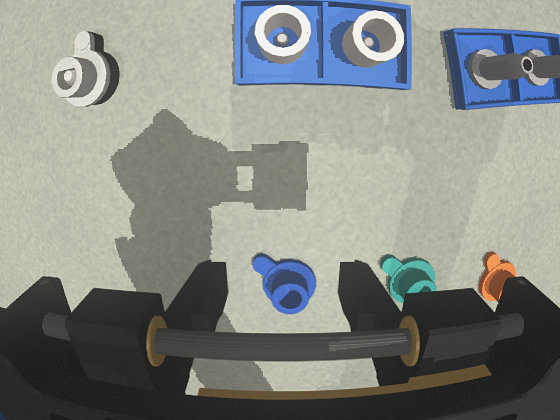

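View pics/scene9.png

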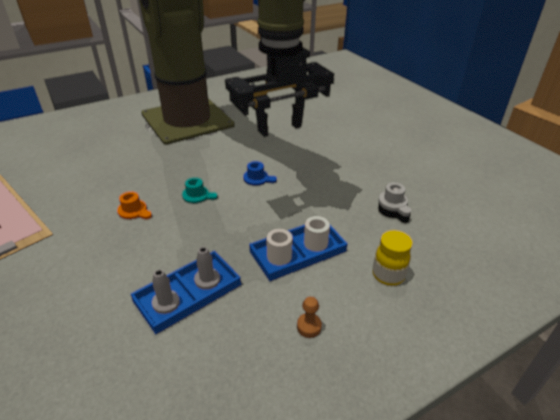

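The wrist view shows both sleeves flat around their pegs at (283,35) and (370,40). The cam is on its stand at (80,75) with the noses together. The scene view shows both nozzles upright at (163,290) and (206,267), the cam at (394,200), and the jar and stamp unmoved. All measured positions are within tolerance, so I'm handing it in.

```bash
python3 -c "
from h import *
print(finish_job())"
```

```text
the job is handed in; nothing more can be done
None
```

I handed the job in at about 28.5 s of robot time: both nozzles stand in their bays, both sleeves are over their pegs and the cam is seated on its stand with the noses matched. The last pictures put everything within tolerance with the jar and stamp where they stood, but the hand-in returned no verdict.

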